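# Turn over a settled tin of stain, stand it up and switch the radio's volume off

### The arm

A 6-joint arm with a two-finger parallel gripper is mounted at the origin on the work surface. World frame = base frame: x ahead of the robot, y to its left, z up, the work surface at z = 0. Lengths are in mm, angles in rad, forces in N, time in s.
With the tool pointing down it reaches from about 350 to 925 mm from the base axis. Payload 6.4 kg.
Tool frame: the origin (TCP) lies on the centre line of the jaws, within the pads' length; the fingertips stand 19 mm ahead of it and the grasp point (between the pads) is the TCP; z points along the fingers, y is the line along which they close (so a half turn about z gives the same grasp; the last joint's range is limited). The gripper opens to 94 mm and grips with 3 to 60 N. Pads are 16 mm wide; open, the fingers measure 119 mm over their backs; the gripper's body (75 mm by 177 mm) begins 78 mm behind the grasp point.
Start: joints at [-0.174, 0.245, 1.558, -0, 1.339, -0.174], TCP at [650.011, 0.004, 224.455] pointing down, gripper open.
Joint ranges: [-3.13, 3.13], [-1.02, 2.26], [0.13, 2.54], [-0.95, 4.09], [0.21, 2.88], [-2.74, 2.74]. Speed limits (rad/s): [2.57, 2.57, 3.14, 3.14, 3.14, 3.14].

### API

Orientations are given as a rotation vector (axis times angle).
In Python, from bench import get_state, get_image, camera_info, job_done gives the robot as it stands. The module is installed in compiled form; this text tells all that it offers.
- The arm moves only by the shell command python3 -m inch 'ROWS' [FORCE]. ROWS is JSON, a list of rows, each a list of 3 entries, a list of its own where there are three numbers: the opening, from -1 (shut) to 1 (fully open), then the shift along the tool's x, y, z each as a share of 500 mm, from -1 to 1, then the turn, a rotation vector about the tool's x, y, z each as a share of 45 degrees, from -1 to 1. In form: [[claw, [x, y, z], [wx, wy, wz]], ...]. A call has 1 to 8 rows; each row is the pose to reach, as a shift and turn from the pose commanded when the call began, along the tool's axes at that moment; what a row does not reach only later rows make up. A row lasts 1/12 s, in which the tool goes at most 41.7 mm and 7.16 degrees, less where a joint would pass 70% of its speed; a pose out of reach is approached as far as the arm can. A call with a number of a shift or a turn outside -1 to 1 is refused whole. A call with a gripper value outside its range is refused whole. The fingers move at their own pace and stop on an object; FORCE is the grip in N (left out, the last holds). Time passes only in rows, so rows that repeat a pose let the fingers close. It gives the time, the measured TCP pose, the force, the opening and the grip force at its end, in the units of the state.
- get_state(): the state, without advancing time (a new reading comes with each control period).
- get_image(name): name is "scene" or "side" or "wrist"; returns the picture (480x640x3 uint8, blue, green, red); there is no depth.
- camera_info(name): a dict with "fx", "fy", "cx", "cy" (pixels), "D" ([k1, k2, p1, p2, k3] as OpenCV has them; the pictures are not rectified), "R" (3x3) and "t" (3): a world point X has camera coordinates R X + t; the wrist camera has in their place "mount" (4x4, takes a point from camera to tool coordinates, whose origin is the TCP and whose axes are the flange's). Camera axes: x right, y down, z forward; pixel columns grow to the right and rows downward; lengths in mm; the calibration is good to about 2 mm. A picture is of the moment at which its call begins: read the wrist's pose just before it. camera_info takes no time and is no camera call.
- job_done(): hands the job in; it is judged then, once.
The state is a dict: "t": time; "q": joint angles; "joint_vel": joint speeds; "tau": joint torques, N m; "ee_pos": TCP position; "tcp_rot": TCP orientation; "ft_force": force on the tool from outside, world axes, zero at the start; "moment": the same for the moment, N m; "finger_gap": finger opening in mm; "finger_force": force on a finger pad.
Only numpy, scipy, OpenCV 4.12 (cv2) and the standard library are available. Lean on these libraries where they do the work, as an engineer would, in place of code of your own. Each camera call takes 0.05 s, during which the arm holds its last target. There are 200 camera calls.

### The job

The green tin of wood stain has lain on its side and has settled: turn it upside down, red cap pointing down, and keep it so for a second to stir it. Then stand it upright, cap up, in the middle of the yellow drip mat without dropping it, let go, and after that turn the volume knob on top of the radio anticlockwise all the way to its stop. Leave everything else on the bench where it is.

Things in the scene. Friction and masses are not known exactly. Their poses are not given: they have to be found in the camera images.
- tin: Closed square tin, green, paper label, round red cap: 56 x 56 mm body, 114 long, then 6 shoulder, then cap 32 dia, 14 long; 134 in all; 0.3-0.55 kg. Origin on the long axis, 60 mm from the bottom, 74 from the cap's top. z axis towards the cap; x, y square to the sides. Starts lying on a side, origin 28 mm above the table, cap towards +y within 0.5 rad. Upright on the mat its origin is 66 mm up.
- mat: Yellow square drip mat, 130 x 130 x 6 mm, fixed to the table, with an orange circle in the middle. Origin at the centre of its underside, on the table; z up.
- radio: Black portable radio, 110 mm deep (its x), 240 mm wide (its y), top at 120 mm, fixed. Origin at the centre of its underside. The volume knob stands on its top, 60 mm towards the radio's -y side.
- volume_grip (a point): Point on the vertical axis of the volume knob at the height to grip, 37 mm above the radio's top (157 above the table). The knob: black disc, 44 mm diameter, its top 14 mm above the radio's, with an upright grip bar on it, 42 mm long, 14 thick, its top 7 mm above this point. The frame turns with the knob: x along the bar, z up.
- volume (a joint): Angle of the volume knob, rad: 0 at the anticlockwise stop (off), growing clockwise seen from above. Starts between 0.7 and 1.3; friction holds it. A white line on the bar points to a red dot on the radio's top (on its -x side) when off.
- block: Bystander: cork sanding block, 60 x 100 x 28 mm, lying on the robot's side of the mat. Origin under its centre.
- tape: Bystander: red roll of tape lying flat, 90 mm outside diameter, 25 mm high, on the far side of the mat. Origin under its centre.
- jar: Bystander: amber jar, 66 mm diameter, 90 mm high. Origin under its centre.
- paint: Bystander: yellow paint can, 84 mm diameter, 110 mm high. Origin under its centre.
- spray: Bystander: blue spray can, 62 mm diameter, 180 mm high. Origin under its centre.
- mug: Bystander: white mug, 80 mm diameter, 90 mm high, with a handle. Origin under its centre.
- driver: Bystander: red screwdriver, 190 mm long, 26 mm thick, lying on the table. Origin under its middle.

How it is judged:
By the outcome, as a careful person would: the job done as asked, in the order asked, and still so for the second after the job is handed in, with the robot touching nothing.
It also fails if it takes over 72 s, if anything falls off the work surface, if the arm or the gripper's body presses on something with over 40 N, if the wrist force passes 120 N, or if a joint passes its speed limit or range.

## Working session

There is one attempt and no reset: what is moved stays moved. The work goes in short steps, Python scripts to look and compute and a shell command to move; the robot and the scene stay as the last step left them, time stands still between calls to the robot, and variables do not carry over. Pictures are saved under pics/ and viewed, at most 12 in all, crops included, and the job is handed in when it is done.

```bash
mkdir -p pics && python3 - <<'E'
from bench import *
import cv2,numpy as np
for n in("scene","side"):
    cv2.imwrite(f"pics/{n}0.png",get_image(n))
    c=camera_info(n);print(n,{k:np.round(v,3).tolist() for k,v in c.items()})
print({k:np.round(v,3).tolist() for k,v in camera_info("wrist").items()})
print(get_state())
E
```

```text
scene {'fx': 460.768, 'fy': 460.768, 'cx': 325.406, 'cy': 236.467, 'D': [-0.019, 0.0, 0.0, 0.0, 0.0], 'R': [[-0.834, 0.552, -0.014], [0.367, 0.534, -0.761], [-0.413, -0.64, -0.648]], 't': [482.282, -110.021, 1544.437]}
side {'fx': 533.943, 'fy': 533.943, 'cx': 322.004, 'cy': 241.498, 'D': [0.054, 0.0, 0.0, 0.0, 0.0], 'R': [[0.955, -0.295, -0.015], [-0.163, -0.487, -0.858], [0.246, 0.822, -0.513]], 't': [-541.052, 169.936, 1265.122]}
{'fx': 364.662, 'fy': 364.662, 'cx': 316.554, 'cy': 232.516, 'D': [-0.057, 0.0, 0.0, 0.0, 0.0], 'mount': [[0.002, -0.964, -0.267, 77.785], [1.0, 0.002, 0.0, 0.197], [0.0, -0.267, 0.964, -160.143], [0.0, 0.0, 0.0, 1.0]]}
{'t': 0.1, 'q': array([-1.74116934e-01,  2.45696498e-01,  1.55885285e+00, -2.16313068e-06,
        1.33870154e+00, -1.74094942e-01]), 'joint_vel': array([-0.00028962, -0.00307062, -0.00294809,  0.00129099, -0.00211706,
        0.00072115]), 'tau': array([ 3.34354118e-04, -4.16915452e+01, -3.15525234e+01,  6.87146815e-02,
        3.09705036e-02, -6.25096459e-05]), 'ee_pos': array([6.49507530e+02, 8.09703335e-02, 2.23507165e+02]), 'tcp_rot': array([-2.22050572e+00, -2.22045800e+00,  1.49699714e-03]), 'ft_force': array([-0.64501072,  0.00965474,  0.39259425]), 'moment': array([-0.01395639, -0.00704744, -0.01184599]), 'finger_force': 0.0, 'finger_gap': 94.07538756608395}
```

View pics/scene0.png

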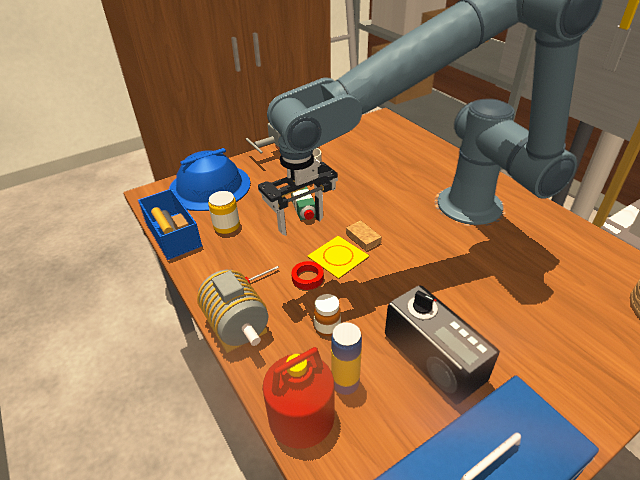

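View pics/side0.png

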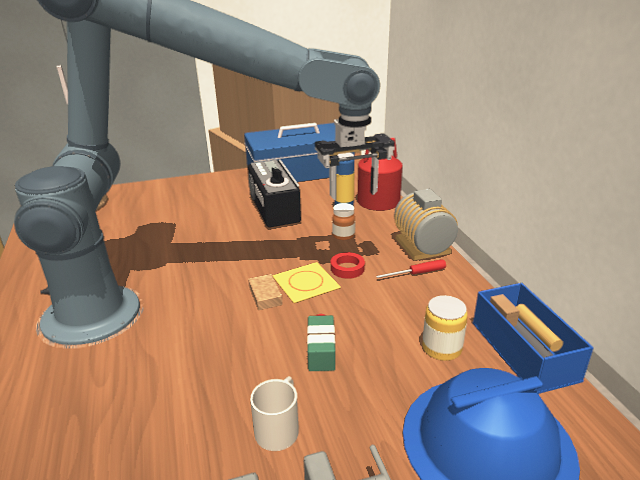

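Scene: tin partly hidden by the gripper, with its cap at (309,213), mat centre about (338,256), knob (424,300). Side: tin (321,343), mat circle (306,281), knob (276,178). Next I make enlarged crops with pixel ticks.

```bash
cat > h.py <<'E'
import cv2,numpy as np
from bench import *
from scipy.spatial.transform import Rotation as Ro
def cam(n,st=None):
    c=camera_info(n);K=np.array([[c['fx'],0,c['cx']],[0,c['fy'],c['cy']],[0,0,1]]);D=np.array(c['D'])
    if n!='wrist': return K,D,np.array(c['R']),np.array(c['t'])
    T=np.eye(4);T[:3,:3]=Ro.from_rotvec(st['tcp_rot']).as_matrix();T[:3,3]=st['ee_pos']
    W=np.linalg.inv(T@np.array(c['mount']));return K,D,W[:3,:3],W[:3,3]
def ray(C,uv):
    K,D,R,t=C;p=cv2.undistortPoints(np.array([[uv]],float),K,D)[0,0]
    d=R.T@np.array([p[0],p[1],1]);return -R.T@t,d/np.linalg.norm(d)
def atz(C,uv,z):
    o,d=ray(C,uv);return o+d*(z-o[2])/d[2]
def tri(*obs):
    A=np.zeros((3,3));b=np.zeros(3)
    for C,uv in obs:
        o,d=ray(C,uv);P=np.eye(3)-np.outer(d,d);A+=P;b+=P@o
    X=np.linalg.solve(A,b);e=[]
    for C,uv in obs: o,d=ray(C,uv);e.append(np.linalg.norm((np.eye(3)-np.outer(d,d))@(X-o)))
    return X.round(1),np.round(e,1)
def proj(C,X):
    K,D,R,t=C;return cv2.projectPoints(np.array(X,float).reshape(-1,3),cv2.Rodrigues(R)[0],t,K,D)[0][:,0]
def crop(img,x,y,w,h,s,step=10):
    c=cv2.resize(img[y:y+h,x:x+w],None,fx=s,fy=s,interpolation=cv2.INTER_CUBIC)
    for u in range(-(-x//step)*step,x+w,step):
        cv2.line(c,((u-x)*s,0),((u-x)*s,5),(255,255,255),1);cv2.putText(c,str(u),((u-x)*s,14),0,.33,(255,255,255),1)
    for v in range(-(-y//step)*step,y+h,step):
        cv2.line(c,(0,(v-y)*s),(5,(v-y)*s),(255,255,255),1);cv2.putText(c,str(v),(6,(v-y)*s+4),0,.33,(255,255,255),1)
    return c
E
python3 - <<'E'
from h import *
s=cv2.imread('pics/scene0.png');d=cv2.imread('pics/side0.png')
m=np.vstack([np.hstack([crop(s,270,190,100,75,4),crop(d,290,310,100,75,4)]),np.hstack([crop(s,375,270,100,75,4),crop(d,235,150,100,75,4)])])
cv2.imwrite('pics/m1.png',m)
S,D=cam('scene'),cam('side')
print('mat',tri((S,(338,256)),(D,(306,281))),'knob',tri((S,(424,300)),(D,(276,174))))
E
```

```text
mat (array([512.3, -34.3,   2.8]), array([0.7, 0.7])) knob (array([525.2, 321.4, 148.4]), array([0.1, 0.1]))
```

View pics/m1.png

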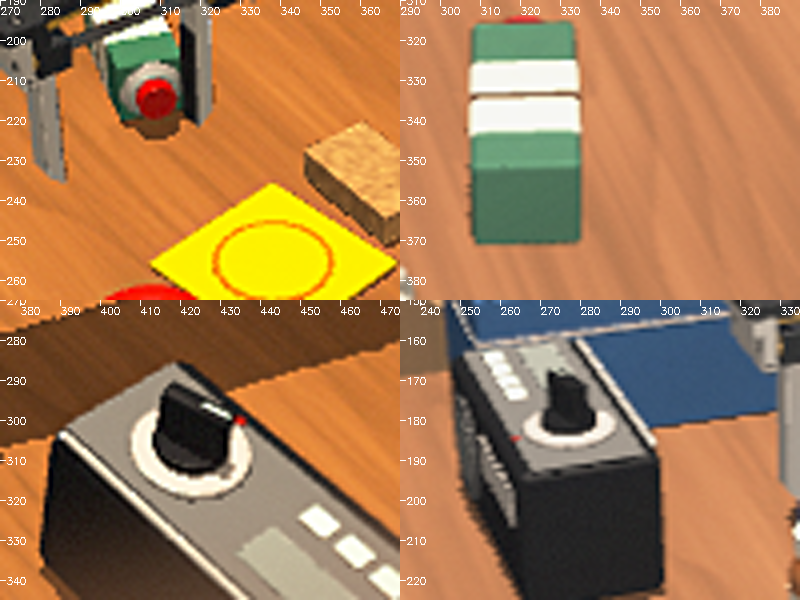

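Crops: the tin's top face in the side view has corners (308.3,315.8), (334,315.8), (335.3,351.8), (307.5,351.8). Its cap in the scene view is at (309.3,214.5). The bar's white end points to the right in the scene view, about (433,299), and the red dot is at (435,300) scene and (263.8,184.5) side.

```bash
python3 - <<'E'
from h import *
S,D=cam('scene'),cam('side')
for p in [(308.3,315.8),(334,315.8),(335.3,351.8),(307.5,351.8)]: print('tin top',atz(D,p,56).round(1))
for p in [(308,370.7),(335,370.2)]: print('tin bot',atz(D,p,0).round(1))
print('cap',atz(S,(309.3,214.5),28).round(1))
print('dot',tri((S,(435,300.2)),(D,(263.8,184.5))))
print('mat',tri((S,(338.3,255)),(D,(306,281))))
for n,p in dict(mug=(275,436),paint=(444,348),jar=(343,232),spray=(345,196),tape=(347,268),drA=(378,276),drB=(445,266),block=(265,296)).items(): print(n,atz(D,p,0).round(0))
for n,p in dict(jar=(327,328),spray=(346,385),paint=(226,230)).items(): print(n,atz(S,p,0).round(0))
# radio top corners scene / side
for p in [(419,287),(388,326),(497,352),(465,395)]: print('radS',atz(S,p,120).round(0))
for p in [(250,163),(278,158),(300,188),(268,193)]: print('radD',atz(D,p,120).round(0))
E
```

```text
tin top [ 463.5 -235.4   56. ]
tin top [ 516.3 -252.8   56. ]
tin top [ 483.6 -360.2   56. ]
tin top [ 431.2 -343.2   56. ]
tin bot [ 432.2 -337.8    0. ]
tin bot [ 485.  -353.5   -0. ]
cap [ 492.  -222.8   28. ]
dot (array([485.8, 320. , 121.1]), array([0.4, 0.4]))
mat (array([511. , -36. ,   4.4]), array([1.6, 1.6]))
mug [ 333. -474.   -0.]
paint [ 727. -362.    0.]
jar [686. 176.   0.]
spray [771. 402.   0.]
tape [633.  -8.   0.]
drA [697. -68.   0.]
drB [882. -80.   0.]
block [401. -61.   0.]
jar [684. 166.   0.]
spray [737. 324.   0.]
paint [ 733. -336.   -0.]
radS [487. 267. 120.]
radS [622. 316. 120.]
radS [479. 496. 120.]
radS [606. 528. 120.]
radD [478. 498. 120.]
radD [574. 511. 120.]
radD [582. 264. 120.]
radD [486. 261. 120.]
```

Tin origin is about (475,-294), with its axis yawed 0.295 rad from +y towards +x. Mat centre is (511,-36) and the knob is about (526,321). Now I move above the tin and look with the wrist camera.

```bash
python3 -m inch '[[1,[-0.59,-0.35,0],[0,0,0.376]],[1,[-0.59,-0.35,0],[0,0,0.376]],[1,[-0.59,-0.35,0],[0,0,0.376]],[1,[-0.59,-0.35,0],[0,0,0.376]],[1,[-0.59,-0.35,0],[0,0,0.376]],[1,[-0.59,-0.35,0],[0,0,0.376]],[1,[-0.59,-0.35,0],[0,0,0.376]],[1,[-0.59,-0.35,0],[0,0,0.376]]]' && python3 -m inch '[[1,[-0.085,-0.05,0],[0,0,0]]]'; python3 - <<'E'
from h import *
s=get_state();print(s['q'].round(4),s['ee_pos'].round(1),s['tcp_rot'].round(3),s['t'])
E
```

```text
t: 0.77
ee_pos: [478.4, -287.9, 224.1]
tcp_rot: [-2.524, -1.87, 0.0]
ft_force: [0.7, -0.2, 0.1]
finger_gap: 94.2
finger_force: 0.0
t: 0.85
ee_pos: [448.3, -317.0, 224.3]
tcp_rot: [2.524, 1.87, 0.0]
ft_force: [1.0, -1.5, 1.2]
finger_gap: 93.6
finger_force: 0.0
[-0.822   0.0088  1.8178 -0.      1.3146 -0.5264] [ 448.3 -317.   224.3] [2.524 1.87  0.   ] 0.85
```

```bash
python3 -m inch '[[1,[0,0,0],[0,0,0]]]' >/dev/null; python3 - <<'E'
from h import *
import json
s=get_state();im=get_image('wrist');cv2.imwrite('pics/w1.png',im)
print(s['q'].round(4),s['ee_pos'].round(1),s['tcp_rot'].round(4))
json.dump({k:np.array(s[k]).tolist() for k in('ee_pos','tcp_rot','q')},open('w1.json','w'))
# kinematic guess from two poses: lateral offset d, with tool down
for q,p in (([-.1741,.2457,1.5588],[649.5,.1]),(s['q'],s['ee_pos'])):
    c,sn=np.cos(q[0]),np.sin(q[0]);print('radial',c*p[0]+sn*p[1],'lat',-sn*p[0]+c*p[1])
E
```

```text
[-0.828   0.0072  1.82   -0.0022  1.3152 -0.5252] [ 445.2 -319.2  224. ] [-2.5302 -1.8613  0.0034]
radial 639.6640807056768 lat 112.60605603146476
radial 536.2422194737414 lat 112.05667651642793
```

View pics/w1.png

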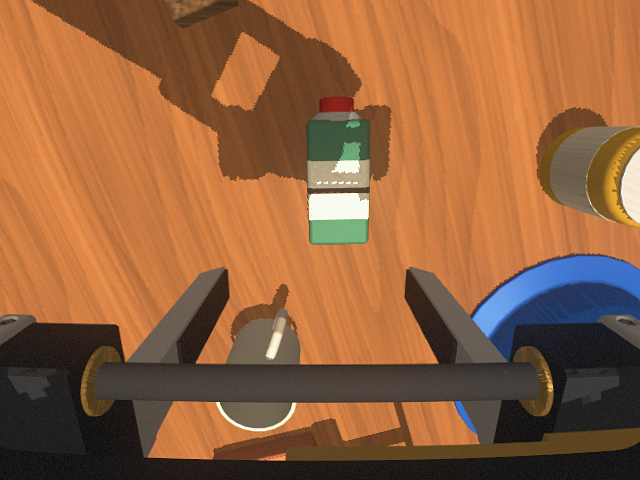

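Wrist view: tin top face has corners (309,243), (368,243), (369,121), (308,121), with the cap at (337,103). The mug is lower left, the paint can to the right, and nothing sits beside the tin.

```bash
python3 - <<'E'
from h import *
import json
s=json.load(open('w1.json'));W=cam('wrist',s);D=cam('side');S=cam('scene')
w=[(309,243),(368,243),(369,121),(308,121)];d=[(307.5,351.8),(335.3,351.8),(334,315.8),(308.3,315.8)]
P=[]
for a,b in zip(w,d): P.append(atz(W,a,56));print(atz(W,a,56).round(1),tri((W,a),(D,b)))
print('cap top', atz(W,(337,97),44).round(1))
P=np.array(P);n=(P[0]+P[1])/2;f=(P[2]+P[3])/2;a=(f-n);print(np.linalg.norm(a));a/=np.linalg.norm(a);print('origin',n+60*a,'yaw from +y',np.arctan2(a[0],a[1]))
q=np.array([[.2457,1.5588],s['q'][1:3]])
A=[];b=[]
for (q2,q3),r,z in zip(q,(639.7,536.2),(223.5,224)):
    A+=[[1,0,np.sin(q2),np.sin(q2+q3)],[0,1,np.cos(q2),np.cos(q2+q3)]];b+=[r,z]
print(np.linalg.solve(A,b))
A=np.array(A)[:,1:];print(np.linalg.lstsq(A,np.array(b),rcond=None)[0])
E
```

```text
[ 431.4 -339.6   56. ] (array([ 431.5, -340.4,   53.5]), array([0.4, 0.4]))
[ 484.5 -356.    56. ] (array([ 484.6, -357. ,   52.9]), array([0., 0.]))
[ 514.2 -249.6   56. ] (array([ 515.9, -249.9,   53.6]), array([1.3, 1.3]))
[ 463.7 -234.    56. ] (array([ 463.8, -234. ,   54.8]), array([0.1, 0.1]))
cap top [ 494.2 -221.6   44. ]
110.42162147829947
origin [ 474.80187903 -290.18750792   56.        ] yaw from +y 0.28501248103299
[ -7.35532834 -59.75392544 425.43081045 558.76534347]
[-61.67071243 425.50745972 551.17421233]
```

```bash
cat >> h.py <<'E'
def go(pos,R):
    s=get_state();R0=Ro.from_rotvec(s['tcp_rot']);d=R0.inv().apply(np.array(pos)-s['ee_pos'])
    w=(R0.inv()*R).as_rotvec()
    print('shift',(d/500).round(3),'turn',(w/np.radians(45)).round(3),'mm',np.linalg.norm(d).round(),'deg',np.degrees(np.linalg.norm(w)).round(1))
def frame(z,y):
    z=np.array(z,float);z/=np.linalg.norm(z);y=np.array(y,float);y-=z*(y@z);y/=np.linalg.norm(y)
    return Ro.from_matrix(np.c_[np.cross(y,z),y,z])
E
python3 - <<'E'
from h import *
a=np.array([.281,.960,0]);th=np.radians(20)
R=frame(-np.cos(th)*np.array([0,0,1])-np.sin(th)*a,[.96,-.281,0])
p=np.array([478.2,-278.7,32])
go(p-110*R.as_matrix()[:,2],R);go(p,R)
E
```

```text
shift [0.167 0.036 0.177] turn [-0.005 -0.445 -0.02 ] mm 123.0 deg 20.0
shift [0.092 0.037 0.384] turn [-0.005 -0.445 -0.02 ] mm 198.0 deg 20.0
```

```bash
python3 -m inch '[[1,[0.167,0.036,0.177],[-0.005,-0.445,-0.02]],[1,[0.167,0.036,0.177],[-0.005,-0.445,-0.02]],[1,[0.167,0.036,0.177],[-0.005,-0.445,-0.02]],[1,[0.167,0.036,0.177],[-0.005,-0.445,-0.02]],[1,[0.15,0.036,0.23],[-0.005,-0.445,-0.02]],[1,[0.13,0.036,0.28],[-0.005,-0.445,-0.02]],[1,[0.13,0.036,0.28],[-0.005,-0.445,-0.02]]]' ; python3 - <<'E'
from h import *
a=np.array([.281,.960,0]);th=np.radians(20)
R=frame(-np.cos(th)*np.array([0,0,1])-np.sin(th)*a,[.96,-.281,0])
go(np.array([478.2,-278.7,32]),R)
s=get_state();W=cam('wrist',s);im=get_image('wrist')
cv2.imwrite('pics/w2.png',im);print(s['q'].round(3),s['ee_pos'])
E
```

```text
t: 1.57
ee_pos: [482.7, -255.7, 79.6]
tcp_rot: [2.323, 1.754, -0.413]
ft_force: [-0.4, -0.1, -0.9]
finger_gap: 93.7
finger_force: 0.0
shift [-0.012  0.005  0.105] turn [-0.007 -0.003  0.011] mm 53.0 deg 0.6
[-0.535  0.192  1.944 -0.414  0.964 -0.027] [ 482.68067845 -255.69758193   79.61177176]
```

View pics/w2.png

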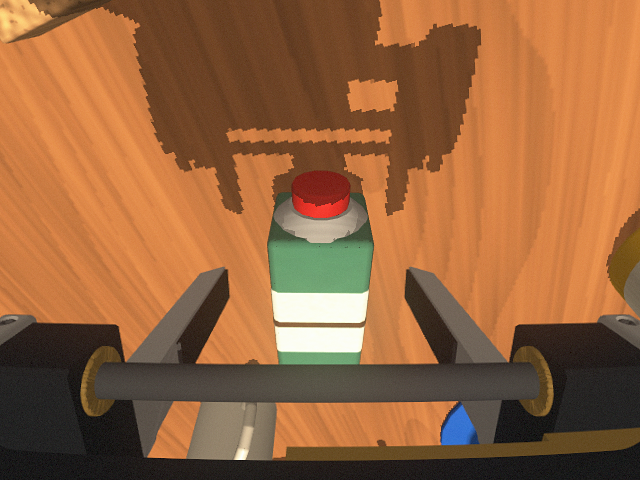

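The tin (columns 270–372) is centred between the fingers (228–406). I descend and grip.

```bash
python3 -m inch '[[1,[-0.012,0.005,0.07],[0,0,0]],[1,[-0.012,0.005,0.105],[0,0,0]],[1,[-0.012,0.005,0.105],[0,0,0]],[-1,[-0.012,0.005,0.105],[0,0,0]],[-1,[-0.012,0.005,0.105],[0,0,0]],[-1,[-0.012,0.005,0.105],[0,0,0]],[-1,[-0.012,0.005,0.105],[0,0,0]],[-1,[-0.012,0.005,0.105],[0,0,0]]]' 40; python3 -m inch '[[-1,[0,0,0],[0,0,0]],[-1,[0,0,0],[0,0,0]],[-1,[0,0,0],[0,0,0]],[-1,[0,0,0],[0,0,0]]]'; python3 - <<'E'
from h import *
s=get_state();print(s['q'].round(4),s['tau'].round(2),s['moment'])
E
```

```text
t: 2.28
ee_pos: [481.8, -281.3, 38.4]
tcp_rot: [2.317, 1.746, -0.408]
ft_force: [-3.7, 0.9, 2.6]
finger_gap: 64.4
finger_force: 1.7
t: 2.62
ee_pos: [480.9, -281.1, 37.6]
tcp_rot: [2.319, 1.747, -0.41]
ft_force: [-4.0, 4.6, 6.0]
finger_gap: 56.1
finger_force: 40.0
[-0.5775  0.2777  1.937  -0.4426  0.8712 -0.0197] [ -0.48 -33.71 -25.07  -0.44  -1.39   0.04] [ 0.35664372  0.89192007 -0.32137937]
```

```bash
python3 - <<'E'
from h import *
import json
from scipy.optimize import least_squares
s1=json.load(open('w1.json'));s=get_state()
R=Ro.from_rotvec(s['tcp_rot']);a=R.inv().apply([.281,.960,0]);print('tin axis in tool',a)
json.dump(a.tolist(),open('a.json','w'))
obs=[([-.17412,.2457,1.55885,0,1.3387,-.17409],[649.5,.08,223.5],[-2.2205,-2.2205,.0015]),(s1['q'],s1['ee_pos'],s1['tcp_rot']),(s['q'],s['ee_pos'],s['tcp_rot']),([-0.535,0.192,1.944,-0.414,0.964,-0.027],[482.68,-255.7,79.6],[2.323,1.754,-.413])]
def fk(q,p):
    h,L1,L2,dt,d=p;f=Ro.from_euler('z',q[0]);A=f*Ro.from_euler('y',q[1]);B=f*Ro.from_euler('y',q[1]+q[2])
    W=B*Ro.from_euler('zyz',[0,0,0]);W=B*Ro.from_euler('z',q[3])*Ro.from_euler('y',q[4])*Ro.from_euler('z',q[5])
    return f.apply([0,d,0])+[0,0,h]+A.apply([0,0,L1])+B.apply([0,0,L2])+W.apply([0,0,dt]),W
F=lambda p:np.concatenate([fk(q,p)[0]-x for q,x,_ in obs])
r=least_squares(F,[180,425,550,240,112]);print(r.x.round(1),F(r.x).round(1))
for q,x,rv in obs: print((fk(q,r.x)[1].inv()*Ro.from_rotvec(rv)).as_rotvec().round(3))
E
```

```text
tin axis in tool [ 0.93972678  0.00511729 -0.34270744]
[258.4 356.5 552.4 249.7 110.7] [-16.1   0.9   3.1  -1.1  -1.6   1.2   7.8  -2.9  -2.4   8.4  -2.6  -1.9]
[ 0.    -0.     1.571]
[-0.    -0.     1.571]
[-0.     0.     1.571]
[-1.000e-03  0.000e+00  1.571e+00]
```

```bash
python3 - <<'E'
from h import *
R0=Ro.from_rotvec(get_state()['tcp_rot'])
print('up 150',(R0.inv().apply([20,0,200])/500).round(3))
E
```

```text
up 150 [-0.127  0.038 -0.38 ]
```

```bash
cat >> h.py <<'E'
from scipy.optimize import least_squares
import json
LO=np.array([-3.13,-1.02,.13,-.95,.21,-2.74]);HI=np.array([3.13,2.26,2.54,4.09,2.88,2.74])
PR=[258.4,356.5,552.4,249.7,110.7]
def fk(q,p=PR):
    h,L1,L2,dt,d=p;f=Ro.from_euler('z',q[0]);A=f*Ro.from_euler('y',q[1]);B=f*Ro.from_euler('y',q[1]+q[2])
    W=B*Ro.from_euler('z',q[3])*Ro.from_euler('y',q[4])*Ro.from_euler('z',q[5]+np.pi/2)
    w=f.apply([0,d,0])+[0,0,h]+A.apply([0,0,L1])+B.apply([0,0,L2])
    return w+W.apply([0,0,dt]),W,w
def ik(p,R,q0):
    best=None
    for s in range(14):
        q0_=np.clip(q0 if s==0 else np.random.default_rng(s).uniform(LO,HI),LO+.01,HI-.01)
        F=lambda q:np.r_[(fk(q)[0]-p)/300,(fk(q)[1].inv()*R).as_rotvec()]
        r=least_squares(F,q0_,bounds=(LO,HI),max_nfev=60)
        c=(r.cost>1e-5,np.abs(r.x-q0).max())
        if best is None or c<best[0]: best=(c,r.x,r.cost)
    return best[1],best[2]
def tinpose(phi,up):  # tool heading phi, tin axis vertical
    a=np.array(json.load(open('a.json')));a/=np.linalg.norm(a)
    c=-a[2]; th=np.arcsin(c)            # tool z . tin z = a[2]
    sg=1 if up else -1
    z=np.array([np.cos(th)*np.cos(phi),np.cos(th)*np.sin(phi),-sg*np.sin(th)])
    t=np.array([0,0,sg]);x=t-z*(t@z);x/=np.linalg.norm(x);y=np.cross(z,x)
    R=Ro.from_matrix(np.c_[x,y,z]);
    v=R.apply(a); ax=np.cross(v,t); return Ro.from_rotvec(ax)*R
E
python3 - <<'E'
from h import *
q=get_state()['q']
for d in range(-30,181,30):
    phi=np.radians(d)
    for up,p in((1,[511,-36,80]),(1,[500,-150,320]),(0,[500,-150,320])):
        x,c=ik(np.array(p),tinpose(phi,up),q);print(d,up,p[2],'OK' if c<1e-5 else 'no',x.round(2),fk(x)[2].round(0))
E
```

```text
-30 1 80 no [-0.22 -0.4   2.54 -0.95  0.21  2.69] [343.  36. 289.]
-30 1 320 no [-0.47 -0.8   2.54 -0.3   0.21  1.88] [307. -32. 414.]
-30 0 320 no [-0.41 -0.92  2.54 -0.95  0.21 -0.6 ] [289.  -4. 448.]
0 1 80 no [-0.12 -0.41  2.54 -0.95  0.21  2.48] [337.  72. 292.]
0 1 320 no [-0.88 -0.79  2.54  1.25  0.87  0.06] [ 270. -154.  410.]
0 0 320 no [-0.28 -0.93  2.54 -0.95  0.21 -0.56] [287.  33. 449.]
30 1 80 OK [-0.79  0.01  2.51  1.57  1.14 -0.91] [ 308. -153.  166.]
30 1 320 OK [-1.01 -0.4   2.3   1.25  1.43 -0.31] [ 297. -267.  406.]
30 0 320 OK [-1.01 -0.05  2.38  1.85  1.79  2.4 ] [ 297. -268.  234.]
60 1 80 OK [-0.79  0.3   2.18  1.15  1.45 -0.93] [ 393. -239.  166.]
60 1 320 OK [-0.96 -0.01  1.97  1.07  1.81 -0.53] [ 382. -353.  406.]
60 0 320 OK [-0.96  0.27  2.02  1.56  2.12  2.48] [ 383. -353.  234.]
90 1 80 OK [-0.68  0.54  1.83  0.84  1.73 -1.  ] [ 511. -271.  166.]
90 1 320 OK [-0.83  0.29  1.64  0.84  2.13 -0.74] [ 500. -385.  406.]
90 0 320 OK [-0.83  0.53  1.69  1.35  2.44  2.54] [ 500. -385.  234.]
120 1 80 OK [-0.53  0.74  1.53  0.53  1.99 -1.15] [ 628. -239.  166.]
120 1 320 OK [-0.68  0.51  1.36  0.53  2.4  -1.04] [ 617. -353.  406.]
120 0 320 OK [-0.68  0.72  1.41  1.1   2.75  2.5 ] [ 618. -353.  234.]
150 1 80 OK [-0.36  0.87  1.32  0.18  2.16 -1.42] [ 714. -154.  166.]
150 1 320 OK [-0.51  0.63  1.2   0.02  2.53 -1.55] [ 703. -268.  406.]
150 0 320 no [-0.52  0.78  1.31  0.08  2.88  1.64] [ 690. -266.  238.]
180 1 80 OK [-0.2   0.91  1.26 -0.22  2.18 -1.77] [746. -36. 166.]
180 1 320 OK [-0.35  0.62  1.21 -0.52  2.44 -2.11] [ 735. -150.  406.]
180 0 320 no [-0.35  0.8   1.28 -0.95  2.79  0.75] [ 730. -152.  236.]
```

```bash
python3 -m inch '[[-1,[-0.032,0.01,-0.095],[0,0,0]],[-1,[-0.064,0.019,-0.19],[0,0,0]],[-1,[-0.095,0.03,-0.285],[0,0,0]],[-1,[-0.127,0.038,-0.38],[0,0,0]],[-1,[-0.127,0.038,-0.38],[0,0,0]],[-1,[-0.127,0.038,-0.38],[0,0,0]]]'
```

```text
t: 3.12
ee_pos: [505.0, -283.4, 246.4]
tcp_rot: [2.309, 1.737, -0.398]
ft_force: [2.1, -0.4, -2.4]
finger_gap: 56.1
finger_force: 40.0
```

```bash
python3 - <<'E'
from h import *
s=get_state();R0=Ro.from_rotvec(s['tcp_rot']);phi=np.radians(73)
U=tinpose(phi,1);V=tinpose(phi,0)
go([500,-180,340],U)
print('U->V',((U.inv()*V).as_rotvec()/np.radians(45)).round(3), 'V in U turns')
# half way: roll 90 about tool z with tilt level
for up in (1,0):
    x,c=ik(np.array([500,-180,340]),tinpose(phi,up),s['q']);print(x.round(2),c)
E
```

```text
shift [ 0.119 -0.063 -0.244] turn [0.003 2.005 0.031] mm 140.0 deg 90.2
U->V [1.37  0.    3.758] V in U turns
[-0.94  0.17  1.74  0.97  2.   -0.6 ] 5.745491308127776e-20
[-0.94  0.4   1.81  1.48  2.29  2.58] 1.8190957075729632e-15
```

```bash
python3 -m inch '[[-1,[0.03,-0.02,-0.06],[0,0.16,0]],[-1,[0.06,-0.03,-0.12],[0,0.32,0]],[-1,[0.09,-0.05,-0.18],[0,0.48,0.01]],[-1,[0.119,-0.063,-0.244],[0,0.64,0.01]],[-1,[0.119,-0.063,-0.244],[0,0.8,0.01]],[-1,[0.119,-0.063,-0.244],[0,0.96,0.015]],[-1,[0.119,-0.063,-0.244],[0,1,0.015]],[-1,[0.119,-0.063,-0.244],[0,1,0.015]]]'; python3 - <<'E'
from h import *
go([500,-180,340],tinpose(np.radians(73),1));print(get_state()['q'].round(2))
E
```

```text
t: 3.78
ee_pos: [496.3, -180.0, 328.3]
tcp_rot: [-2.278, -1.688, -0.503]
ft_force: [-0.3, 0.5, -3.1]
finger_gap: 55.6
finger_force: 40.0
shift [ 0.012  0.007 -0.02 ] turn [-0.01   0.998 -0.007] mm 12.0 deg 44.9
[-0.76 -0.06  1.74  0.39  1.66 -0.47]
```

```bash
python3 -m inch '[[-1,[0.012,0.007,-0.02],[0,0.16,0]],[-1,[0.012,0.007,-0.02],[0,0.32,0]],[-1,[0.012,0.007,-0.02],[0,0.48,0]],[-1,[0.012,0.007,-0.02],[0,0.64,0]],[-1,[0.012,0.007,-0.02],[0,0.8,0]],[-1,[0.012,0.007,-0.02],[0,0.96,0]],[-1,[0.012,0.007,-0.02],[-0.01,1,-0.007]],[-1,[0.012,0.007,-0.02],[-0.01,1,-0.007]]]'; python3 - <<'E'
from h import *
go([500,-180,340],tinpose(np.radians(73),1));print(get_state()['q'].round(2))
E
```

```text
t: 4.45
ee_pos: [500.7, -178.2, 339.4]
tcp_rot: [-1.709, -1.27, -1.201]
ft_force: [-0.1, -0.1, -3.4]
finger_gap: 55.9
finger_force: 40.0
shift [-0.    -0.    -0.004] turn [-0.004 -0.003 -0.002] mm 2.0 deg 0.2
[-0.96  0.18  1.75  0.96  2.01 -0.62]
```

```bash
python3 -m inch '[[-1,[0,0,0],[0.055,0,0.15]],[-1,[0,0,0],[0.11,0,0.3]],[-1,[0,0,0],[0.165,0,0.45]],[-1,[0,0,0],[0.22,0,0.6]],[-1,[0,0,0],[0.275,0,0.75]],[-1,[0,0,0],[0.342,0,0.94]],[-1,[0,0,0],[0.342,0,0.94]]]' | head -3;  python3 -m inch '[[-1,[0,0,0],[0.055,0,0.15]],[-1,[0,0,0],[0.11,0,0.3]],[-1,[0,0,0],[0.165,0,0.45]],[-1,[0,0,0],[0.22,0,0.6]],[-1,[0,0,0],[0.275,0,0.75]],[-1,[0,0,0],[0.342,0,0.94]],[-1,[0,0,0],[0.342,0,0.94]]]'|head -3; python3 - <<'E'
from h import *
go([500,-180,340],tinpose(np.radians(73),0));s=get_state();print(s['q'].round(2),Ro.from_rotvec(s['tcp_rot']).apply(json.load(open('a.json'))).round(2))
E
```

```text
t: 5.03
ee_pos: [502.0, -177.8, 342.5]
tcp_rot: [-1.739, -0.651, -0.561]
t: 5.62
ee_pos: [501.8, -177.4, 342.2]
tcp_rot: [-1.575, -0.046, 0.044]
shift [-0.004  0.004 -0.005] turn [0.692 0.    1.873] mm 4.0 deg 89.9
[-0.87  0.46  1.57  1.04  2.37  0.89] [ 0.96 -0.29 -0.  ]
```

```bash
python3 -m inch '[[-1,[0,0,0],[0.055,0,0.15]],[-1,[0,0,0],[0.11,0,0.3]],[-1,[0,0,0],[0.165,0,0.45]],[-1,[0,0,0],[0.22,0,0.6]],[-1,[0,0,0],[0.275,0,0.75]],[-1,[0,0,0],[0.342,0,0.94]],[-1,[0,0,0],[0.342,0,0.94]]]' | head -3;  python3 -m inch '[[-1,[0,0,0],[0.055,0,0.15]],[-1,[0,0,0],[0.11,0,0.3]],[-1,[0,0,0],[0.165,0,0.45]],[-1,[0,0,0],[0.22,0,0.6]],[-1,[0,0,0],[0.275,0,0.75]],[-1,[0,0,0],[0.35,0,0.93]],[-1,[0,0,0],[0.35,0,0.93]]]'|head -3; python3 - <<'E'
from h import *
s=get_state();cv2.imwrite('pics/inv.png',crop(get_image('side'),200,60,266,200,3,20))
go([500,-180,340],tinpose(np.radians(73),0));print(s['q'].round(2),Ro.from_rotvec(s['tcp_rot']).apply(json.load(open('a.json'))).round(3))
E
```

```text
t: 6.2
ee_pos: [501.6, -177.3, 342.5]
tcp_rot: [-1.25, 0.523, 0.604]
t: 6.78
ee_pos: [501.4, -177.4, 343.0]
tcp_rot: [-0.776, 1.04, 1.097]
shift [ 0.004  0.001 -0.008] turn [-0.001 -0.001  0.006] mm 4.0 deg 0.3
[-0.95  0.43  1.8   1.46  2.3   2.55] [ 0.002 -0.001 -1.   ]
```

View pics/inv.png

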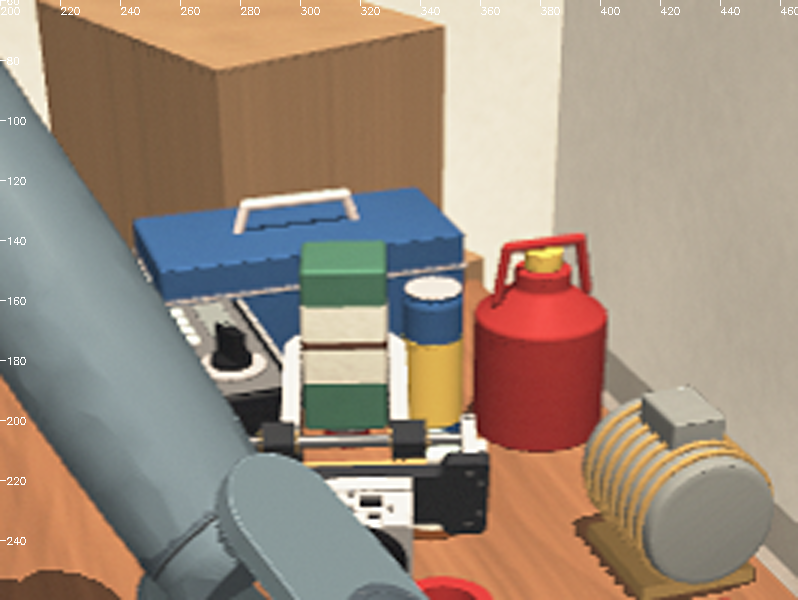

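The tin stands inverted in the grip (bottom up at (315,140)) and vertical in the image. I hold it for 2 s, then turn back.

```bash
python3 -m inch '[[-1,[0,0,0],[0,0,0]],[-1,[0,0,0],[0,0,0]],[-1,[0,0,0],[0,0,0]],[-1,[0,0,0],[0,0,0]],[-1,[0,0,0],[0,0,0]],[-1,[0,0,0],[0,0,0]],[-1,[0,0,0],[0,0,0]],[-1,[0,0,0],[0,0,0]]]'|head -3; python3 -m inch '[[-1,[0,0,0],[0,0,0]],[-1,[0,0,0],[0,0,0]],[-1,[0,0,0],[0,0,0]],[-1,[0,0,0],[0,0,0]],[-1,[0,0,0],[0,0,0]],[-1,[0,0,0],[0,0,0]],[-1,[0,0,0],[0,0,0]],[-1,[0,0,0],[0,0,0]]]'|head -3; python3 -m inch '[[-1,[0,0,0],[0,0,0]],[-1,[0,0,0],[0,0,0]],[-1,[0,0,0],[0,0,0]],[-1,[0,0,0],[0,0,0]],[-1,[0,0,0],[0,0,0]],[-1,[0,0,0],[0,0,0]],[-1,[0,0,0],[0,0,0]],[-1,[0,0,0],[0,0,0]]]'
python3 -m inch '[[-1,[0,0,0],[-0.055,0,-0.15]],[-1,[0,0,0],[-0.11,0,-0.3]],[-1,[0,0,0],[-0.165,0,-0.45]],[-1,[0,0,0],[-0.22,0,-0.6]],[-1,[0,0,0],[-0.275,0,-0.75]],[-1,[0,0,0],[-0.342,0,-0.94]],[-1,[0,0,0],[-0.342,0,-0.94]]]' | head -3;  python3 -m inch '[[-1,[0,0,0],[-0.055,0,-0.15]],[-1,[0,0,0],[-0.11,0,-0.3]],[-1,[0,0,0],[-0.165,0,-0.45]],[-1,[0,0,0],[-0.22,0,-0.6]],[-1,[0,0,0],[-0.275,0,-0.75]],[-1,[0,0,0],[-0.342,0,-0.94]],[-1,[0,0,0],[-0.342,0,-0.94]]]'|head -3
python3 -m inch '[[-1,[0,0,0],[-0.055,0,-0.15]],[-1,[0,0,0],[-0.11,0,-0.3]],[-1,[0,0,0],[-0.165,0,-0.45]],[-1,[0,0,0],[-0.22,0,-0.6]],[-1,[0,0,0],[-0.275,0,-0.75]],[-1,[0,0,0],[-0.342,0,-0.94]],[-1,[0,0,0],[-0.342,0,-0.94]]]' | head -3;  python3 -m inch '[[-1,[0,0,0],[-0.055,0,-0.15]],[-1,[0,0,0],[-0.11,0,-0.3]],[-1,[0,0,0],[-0.165,0,-0.45]],[-1,[0,0,0],[-0.22,0,-0.6]],[-1,[0,0,0],[-0.275,0,-0.75]],[-1,[0,0,0],[-0.342,0,-0.94]],[-1,[0,0,0],[-0.342,0,-0.94]]]'|head -3; python3 - <<'E'
from h import *
s=get_state();cv2.imwrite('pics/upS.png',get_image('scene'));cv2.imwrite('pics/upD.png',get_image('side'))
json.dump({k:np.array(s[k]).tolist() for k in('ee_pos','tcp_rot','q')},open('up.json','w'))
cv2.imwrite('pics/m2.png',np.hstack([crop(cv2.imread('pics/upS.png'),250,120,133,200,3),crop(cv2.imread('pics/upD.png'),250,120,133,200,3)]))
print(s['ee_pos'],s['q'].round(2),Ro.from_rotvec(s['tcp_rot']).apply(json.load(open('a.json'))).round(3))
E
```

```text
t: 7.5
ee_pos: [501.2, -178.6, 343.2]
tcp_rot: [-0.778, 1.034, 1.092]
t: 8.17
ee_pos: [501.1, -178.5, 343.3]
tcp_rot: [-0.778, 1.034, 1.092]
t: 8.83
ee_pos: [501.1, -178.6, 343.3]
tcp_rot: [-0.778, 1.034, 1.092]
ft_force: [0.2, 0.4, -3.6]
finger_gap: 56.2
finger_force: 40.0
t: 9.42
ee_pos: [501.6, -178.7, 343.8]
tcp_rot: [-1.253, 0.512, 0.584]
t: 10.0
ee_pos: [501.5, -178.8, 344.2]
tcp_rot: [-1.576, -0.055, 0.022]
t: 10.58
ee_pos: [501.1, -178.6, 344.1]
tcp_rot: [-1.738, -0.656, -0.583]
t: 11.17
ee_pos: [500.7, -178.3, 343.3]
tcp_rot: [-1.711, -1.279, -1.22]
[ 500.66069678 -178.32864649  343.32560245] [-0.96  0.17  1.75  0.97  2.01 -0.62] [-0.015  0.001  1.   ]
```

View pics/m2.png

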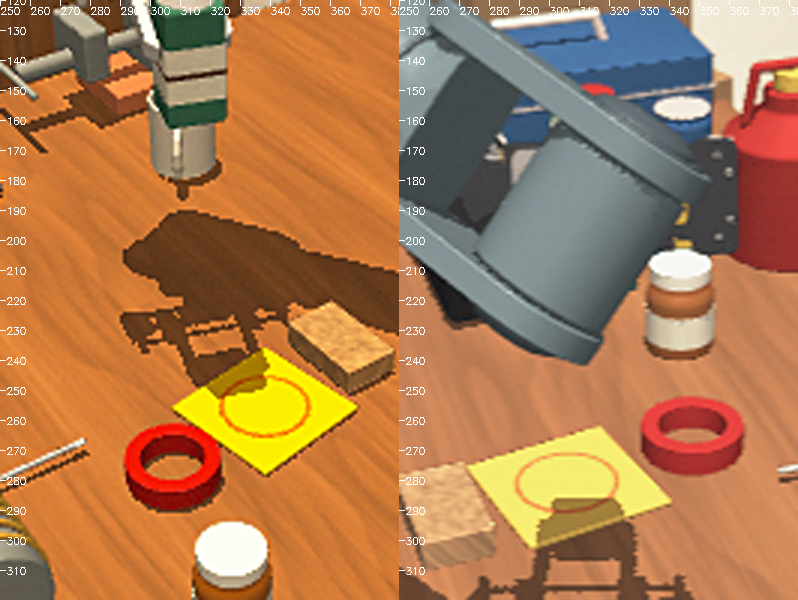

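Scene: the tin is upright with its lower front corners at (302.7,162.7) and (325,160.7). Mat corners are (308.3,256), (339,235.7), (369,256), (339,277.7), with the circle centre at (338.5,255.5). In the side view the circle is at (305.7,281.3).

```bash
python3 - <<'E'
from h import *
S,D=cam('scene'),cam('side')
print('mat S',atz(S,(338.5,255.5),6).round(1),'D',atz(D,(305.7,281.3),6).round(1),tri((S,(338.5,255.5)),(D,(305.7,281.3))))
P=[atz(S,p,6) for p in[(308.3,256),(339,235.7),(369,256),(339,277.7)]];print('corners',np.round(P,1).tolist(),np.mean(P,0).round(1))
Q=[atz(D,p,6) for p in[(273,276),(317,262.3),(340.3,287.3),(294,302.7)]];print('cornersD',np.mean(Q,0).round(1))
a=np.array(json.load(open('a.json')));R0=Ro.from_rotvec([2.319,1.747,-.41])
off=R0.inv().apply(np.array([475.3,-289,28])-[480.9,-281.1,37.6]);print('origin in tool',off)
json.dump(off.tolist(),open('off.json','w'))
s=json.load(open('up.json'));R=Ro.from_rotvec(s['tcp_rot']);o=s['ee_pos']+R.apply(off);print('origin now',o)
h=R.apply([0,1,0]);f=np.cross([0,0,1],h);ax=R.apply(a)
c=[o-60*ax+28*(i*h+j*f) for i in(1,-1) for j in(1,-1)];print(proj(S,c).round(1))
E
```

```text
mat S [511.1 -32.2   6. ] D [510.7 -40.3   6. ] (array([510.6, -35.1,   3. ]), array([1.4, 1.4]))
corners [[585.3, -80.4, 6.0], [458.7, -105.0, 6.0], [438.8, 19.9, 6.0], [561.7, 43.2, 6.0]] [511.1 -30.6   6. ]
cornersD [511.5 -41.3   6. ]
origin in tool [-5.29627208 -3.19844922 12.15110796]
origin now [ 500.62831592 -168.23624761  334.15650019]
[[306.2 161.4]
 [301.2 151.3]
 [326.2 158.4]
 [320.6 148.6]]
```

```bash
python3 - <<'E'
from h import *
off=np.array(json.load(open('off.json')));off[1]=0;json.dump(off.tolist(),open('off.json','w'))
R=tinpose(np.radians(73),1)
for z in (140,90): go(np.array([511,-36,z])-R.apply(off),R)
x,c=ik(np.array([511,-36,66])-R.apply(off),R,get_state()['q']);print(x.round(2),fk(x)[2])
E
```

```text
shift [-0.276 -0.07   0.375] turn [ 0.009 -0.004  0.009] mm 236.0 deg 0.6
shift [-0.37  -0.072  0.409] turn [ 0.009 -0.004  0.009] mm 278.0 deg 0.6
[-0.77  0.43  2.02  0.99  1.58 -0.96] [ 439.14304876 -269.37664907  160.68881384]
```

```bash
python3 -m inch '[[-1,[-0.045,-0.01,0.06],[0.009,-0.004,0.009]],[-1,[-0.09,-0.022,0.12],[0.009,-0.004,0.009]],[-1,[-0.135,-0.034,0.18],[0.009,-0.004,0.009]],[-1,[-0.18,-0.046,0.24],[0.009,-0.004,0.009]],[-1,[-0.225,-0.057,0.3],[0.009,-0.004,0.009]],[-1,[-0.276,-0.07,0.375],[0.009,-0.004,0.009]],[-1,[-0.335,-0.071,0.396],[0.009,-0.004,0.009]],[-1,[-0.365,-0.072,0.408],[0.009,-0.004,0.009]]]';python3 -m inch '[[-1,[0,0,0],[0,0,0]],[-1,[0,0,0],[0,0,0]]]'; python3 - <<'E'
from h import *
s=get_state();S=get_image('scene');D=get_image('side')
json.dump({k:np.array(s[k]).tolist() for k in('ee_pos','tcp_rot','q')},open('up.json','w'))
cv2.imwrite('pics/m3.png',np.hstack([crop(S,295,200,80,100,5),crop(D,260,230,80,100,5)]))
off=np.array(json.load(open('off.json')));a=np.array(json.load(open('a.json')))
R=Ro.from_rotvec(s['tcp_rot']);o=s['ee_pos']+R.apply(off);print('origin',o.round(1),R.apply(a).round(3),s['ft_force'].round(1))
h=R.apply([0,1,0]);f=np.cross([0,0,1],h)
c=[o-60*R.apply(a)+28*(i*h+j*f) for i in(1,-1) for j in(1,-1)];print(proj(cam('scene'),c).round(1))
U=tinpose(np.radians(73),1);go(np.array([511,-36,66])-U.apply(off),U)
E
```

```text
t: 11.93
ee_pos: [506.9, -42.0, 98.2]
tcp_rot: [-1.71, -1.268, -1.198]
ft_force: [-0.2, 0.5, -3.6]
finger_gap: 55.8
finger_force: 40.0
t: 12.1
ee_pos: [508.9, -44.7, 101.8]
tcp_rot: [-1.711, -1.271, -1.203]
ft_force: [0.2, 0.6, -2.4]
finger_gap: 55.5
finger_force: 40.0
origin [511.7 -35.5  92.7] [ 0.    -0.002  1.   ] [ 0.2  0.6 -2.4]
[[331.3 256.4]
 [325.7 244. ]
 [350.  252.5]
 [343.9 240.3]]
shift [-0.053 -0.004  0.02 ] turn [0.001 0.001 0.004] mm 28.0 deg 0.2
```

View pics/m3.png

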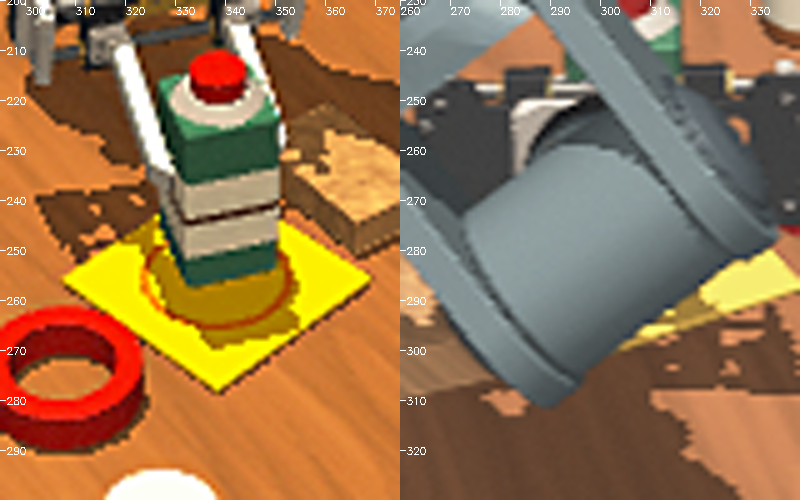

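Scene: the tin hangs upright over the circle, lower corners at (332.6,257) and (350,254), within about 1 px of prediction. I lower it gently.

```bash
python3 -m inch '[[-1,[-0.02,-0.002,0.008],[0,0,0.002]],[-1,[-0.036,-0.004,0.014],[0,0,0.004]],[-1,[-0.043,-0.004,0.016],[0,0,0.004]],[-1,[-0.043,-0.004,0.016],[0,0,0.004]],[-1,[-0.043,-0.004,0.016],[0,0,0.004]]]'; python3 -m inch '[[-1,[-0.003,0,0.001],[0,0,0]],[-1,[-0.003,0,0.001],[0,0,0]],[-1,[-0.003,0,0.001],[0,0,0]]]';python3 -m inch '[[-1,[-0.003,0,0.001],[0,0,0]],[-1,[-0.003,0,0.001],[0,0,0]],[-1,[-0.003,0,0.001],[0,0,0]]]'
```

```text
t: 12.62
ee_pos: [506.8, -44.1, 79.1]
tcp_rot: [-1.712, -1.269, -1.202]
ft_force: [-1.6, -0.1, 0.9]
finger_gap: 55.9
finger_force: 40.0
t: 12.87
ee_pos: [506.7, -44.2, 79.1]
tcp_rot: [-1.708, -1.269, -1.204]
ft_force: [-6.7, -2.5, 8.7]
finger_gap: 55.6
finger_force: 40.0
t: 13.12
ee_pos: [506.7, -44.1, 78.9]
tcp_rot: [-1.705, -1.269, -1.206]
ft_force: [-9.4, -1.8, 15.4]
finger_gap: 55.6
finger_force: 40.0
```

```bash
python3 -m inch '[[-1,[0.005,0,-0.002],[0,0,0]],[-1,[0.005,0,-0.002],[0,0,0]],[-1,[0.005,0,-0.002],[0,0,0]]]'; python3 -m inch '[[-0.1,[0,0,0],[0,0,0]],[0.3,[0,0,0],[0,0,0]],[0.6,[0,0,0],[0,0,0]],[1,[0,0,0],[0,0,0]],[1,[0,0,0],[0,0,0]],[1,[0,0,0],[0,0,0]],[1,[0,0,0],[0,0,0]],[1,[0,0,0],[0,0,0]]]';python3 - <<'E'
from h import *
s=get_state();S=get_image('scene');cv2.imwrite('pics/rel.png',crop(S,295,190,100,100,5));print(s['finger_gap'],s['finger_force'])
E
```

```text
t: 13.37
ee_pos: [507.2, -44.6, 79.0]
tcp_rot: [-1.713, -1.27, -1.203]
ft_force: [-2.8, -2.1, 2.4]
finger_gap: 55.8
finger_force: 40.0
t: 14.03
ee_pos: [506.9, -44.2, 78.4]
tcp_rot: [-1.713, -1.27, -1.202]
ft_force: [-0.2, -0.7, 0.8]
finger_gap: 93.4
finger_force: 0.0
93.44693700754941 0.0
```

View pics/rel.png

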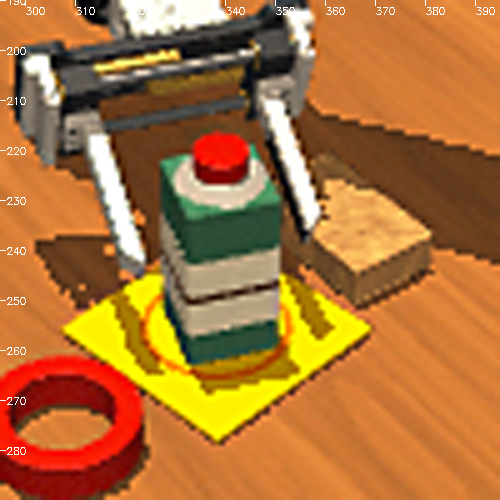

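The tin stands upright and free on the mat, base corners at (333,262.8), (350.6,260.4) and (329,254), inside the circle. I check how well it is centred.

```bash
python3 - <<'E'
from h import *
S=cam('scene');A=atz(S,(333,262.8),6);B=atz(S,(350.6,260.4),6);C=atz(S,(329,254),6)
d=B-A;print(np.linalg.norm(d),np.linalg.norm(C-A));n=np.cross([0,0,1],d/np.linalg.norm(d));n*=np.sign(n@(C-A))
print('tin',((A+B)/2+28*n).round(1),'mat',atz(S,(338.5,255.5),6).round(1))
s=get_state();R=Ro.from_rotvec(s['tcp_rot']);print((s['ee_pos']+R.apply(json.load(open('off.json')))).round(1))
# retreat and next poses
a=[.0]
x=s['ee_pos']
z=R.apply([0,0,1]);print('toolz',z.round(2))
D=cam('side')
E
```

```text
51.89349876299099 39.26092760261923
tin [506.9 -31.2   6. ] mat [511.1 -32.2   6. ]
[509.7 -35.1  69.3]
toolz [ 0.28  0.9  -0.34]
```

Within about 4 mm of centre. I retreat and then swing over to the knob.

```bash
python3 -m inch '[[1,[0,0,-0.06],[0,0,0]],[1,[0,0,-0.14],[0,0,0]],[1,[0,0,-0.22],[0,0,0]],[1,[0.08,0,-0.25],[0,0,0]],[1,[0.16,0,-0.27],[0,-0.15,0]],[1,[0.24,0,-0.28],[0,-0.3,0]],[1,[0.32,0,-0.28],[0,-0.45,0]],[1,[0.36,0,-0.28],[0,-0.6,0]]]'; python3 - <<'E'
from h import *
b=2.14
R=frame([0,0,-1],[np.sin(b),-np.cos(b),0]);print(R.as_matrix().round(2))
go([500,100,330],R);go([526,321,290],R)
s=get_state();print(s['q'].round(2));print(ik(np.array([500,100,330]),R,s['q'])[0].round(2),ik(np.array([526,321,290]),R,s['q'])[0].round(2))
E
```

```text
t: 14.75
ee_pos: [486.7, -111.5, 301.0]
tcp_rot: [-2.08, -1.543, -0.819]
ft_force: [0.3, -1.1, 1.0]
finger_gap: 94.3
finger_force: 0.0
[[-0.54  0.84  0.  ]
 [ 0.84  0.54  0.  ]
 [ 0.    0.   -1.  ]]
shift [ 0.344 -0.099  0.235] turn [ 0.422 -0.878 -1.048] mm 214.0 deg 64.4
shift [ 0.613 -0.18   0.589] turn [ 0.422 -0.878 -1.048] mm 434.0 deg 64.4
[-0.79 -0.08  1.89  0.65  1.7  -0.54]
[-0.02 -0.15  1.78  0.    1.51 -0.59] [ 0.37  0.16  1.53  0.    1.44 -0.2 ]
```

```bash
python3 -m inch '[[1,[0.02,0,0],[0.05,-0.1,-0.1]],[1,[0.06,-0.02,0.04],[0.1,-0.22,-0.25]],[1,[0.12,-0.03,0.08],[0.15,-0.33,-0.36]],[1,[0.18,-0.05,0.12],[0.2,-0.44,-0.5]],[1,[0.24,-0.07,0.16],[0.26,-0.55,-0.63]],[1,[0.3,-0.09,0.2],[0.31,-0.66,-0.75]],[1,[0.344,-0.099,0.235],[0.37,-0.77,-0.9]],[1,[0.344,-0.099,0.235],[0.4,-0.84,-0.99]]]'; python3 - <<'E'
from h import *
b=2.14
R=frame([0,0,-1],[np.sin(b),-np.cos(b),0]);go([526,321,290],R)
E
```

```text
t: 15.42
ee_pos: [498.6, 104.6, 328.2]
tcp_rot: [-1.601, -2.635, -0.111]
ft_force: [0.4, 0.4, -0.3]
finger_gap: 93.6
finger_force: 0.0
shift [0.351 0.245 0.115] turn [ 0.046 -0.107 -0.115] mm 221.0 deg 7.4
```

```bash
python3 -m inch '[[1,[0.06,0.05,0.02],[0.04,-0.1,-0.11]],[1,[0.12,0.1,0.05],[0.046,-0.107,-0.115]],[1,[0.18,0.15,0.08],[0.046,-0.107,-0.115]],[1,[0.22,0.21,0.11],[0.046,-0.107,-0.115]],[1,[0.25,0.245,0.115],[0.046,-0.107,-0.115]],[1,[0.25,0.245,0.115],[0.046,-0.107,-0.115]],[1,[0.25,0.245,0.115],[0.046,-0.107,-0.115]]]'; python3 - <<'E'
from h import *
s=get_state();im=get_image('wrist');C=cam('wrist',s)
json.dump({k:np.array(s[k]).tolist() for k in('ee_pos','tcp_rot','q')},open('k.json','w'))
u=proj(C,[[526,321,164]])[0];print(u,s['ee_pos'],s['q'].round(2));x,y=(u-[80,75]).astype(int);y=min(y,330)
cv2.imwrite('pics/k.png',crop(im,x,y,160,150,5))
E
```

```text
t: 16.0
ee_pos: [550.5, 272.7, 283.4]
tcp_rot: [-1.517, -2.745, 0.002]
ft_force: [-0.5, -0.6, -0.3]
finger_gap: 94.0
finger_force: 0.0
[323.38271439 164.95953293] [550.50045632 272.67147543 283.42774798] [ 0.27  0.12  1.59  0.    1.43 -0.29]
```

View pics/k.png

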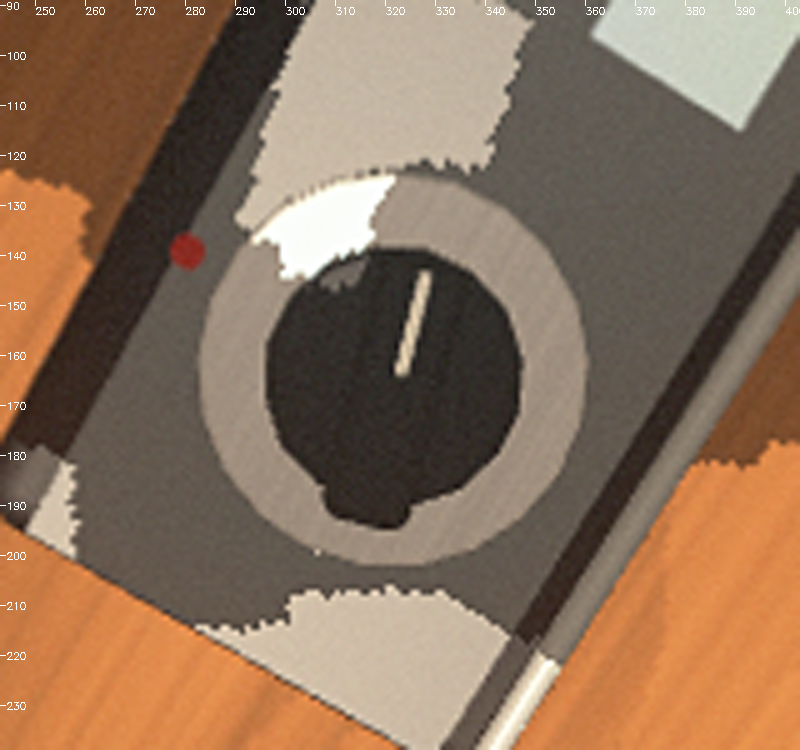

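Wrist view: white ring centre at (321.7,162.8), white line from (323.2,163.8) to (328,143.4), red dot at (280.6,139.4).

```bash
python3 - <<'E'
from h import *
C=cam('wrist',json.load(open('k.json')));S,D=cam('scene'),cam('side')
c=atz(C,(321.7,162.8),120);r=atz(C,(280.6,139.4),120);A=atz(C,(323.2,163.8),164);B=atz(C,(328,143.4),164)
print('ring',c.round(1),'dot',r.round(1),np.linalg.norm(r-c),'line',A.round(1),B.round(1))
print('dot tri',tri((C,(280.6,139.4)),(S,(435,300.2)),(D,(263.8,184.5))))
# ring centre in side crop: x 523..616, y 404..447 ; scene x 131..250,y 402..498
print('ring tri',tri((C,(321.7,162.8)),(D,(235+169.5/4,150+125.5/4)),(S,(375+190.5/4,270+150/4))))
w=(B-A);bw=np.arctan2(w[1],w[0]);d=r-c;dr=np.arctan2(d[1],d[0])%(2*np.pi);print('bar',bw,'dot dir',dr,'v',dr-bw)
R=frame([0,0,-1],[np.sin(bw),-np.cos(bw),0]);go([c[0],c[1],200],R);go([c[0],c[1],158],R)
E
```

```text
ring [526.2 319.1 120. ] dot [485.4 317.  120. ] 40.85352055337964 line [525.4 321.7 164. ] [520.3 336.3 164. ]
dot tri (array([485.5, 318.5, 121.2]), array([1.4, 1.4, 0.5]))
ring tri (array([526.5, 320.6, 124.3]), array([1.4, 1.2, 1.5]))
bar 1.9045719954647566 dot dir 3.1915554327007496 v 1.286983437235993
shift [0.105 0.009 0.168] turn [-0.004 -0.005  0.287] mm 99.0 deg 12.9
shift [0.105 0.009 0.252] turn [-0.004 -0.005  0.287] mm 137.0 deg 12.9
```

```bash
python3 -m inch '[[1,[0.07,0.009,0.04],[0,0,0.15]],[1,[0.107,0.009,0.1],[-0.004,-0.005,0.287]],[1,[0.107,0.009,0.16],[-0.004,-0.005,0.287]],[1,[0.107,0.009,0.2],[-0.004,-0.005,0.287]],[1,[0.107,0.009,0.235],[-0.004,-0.005,0.287]],[1,[0.107,0.009,0.25],[-0.004,-0.005,0.287]],[1,[0.107,0.009,0.25],[-0.004,-0.005,0.287]],[1,[0.107,0.009,0.25],[-0.004,-0.005,0.287]]]'; python3 - <<'E'
from h import *
bw=1.9046
R=frame([0,0,-1],[np.sin(bw),-np.cos(bw),0]);go([526.2,320,158],R)
E
```

```text
t: 16.72
ee_pos: [526.4, 319.3, 160.5]
tcp_rot: [1.823, 2.557, 0.002]
ft_force: [0.9, -0.8, -0.3]
finger_gap: 93.9
finger_force: 0.0
shift [0.001 0.    0.005] turn [ 0.002  0.    -0.002] mm 3.0 deg 0.1
```

Close on the bar with a moderate grip.

```bash
python3 -m inch '[[-1,[0.001,0,0.004],[0,0,0]],[-1,[0.001,0,0.004],[0,0,0]],[-1,[0.001,0,0.004],[0,0,0]],[-1,[0.001,0,0.004],[0,0,0]],[-1,[0.001,0,0.004],[0,0,0]],[-1,[0.001,0,0.004],[0,0,0]],[-1,[0.001,0,0.004],[0,0,0]],[-1,[0.001,0,0.004],[0,0,0]]]' 25; python3 -m inch '[[-1,[0,0,0],[0,0,0]],[-1,[0,0,0],[0,0,0]],[-1,[0,0,0],[0,0,0]],[-1,[0,0,0],[0,0,0]],[-1,[0,0,0],[0,0,0]],[-1,[0,0,0],[0,0,0]]]'
```

```text
t: 17.38
ee_pos: [525.7, 320.5, 157.4]
tcp_rot: [1.821, 2.559, 0.001]
ft_force: [-0.2, -0.1, 0.0]
finger_gap: 44.2
finger_force: 0.0
t: 17.88
ee_pos: [525.2, 320.3, 157.4]
tcp_rot: [-1.821, -2.559, 0.001]
ft_force: [-2.4, -1.2, 0.6]
finger_gap: 13.7
finger_force: 24.9
```

```bash
python3 -m inch '[[-1,[0,0,0],[0,0,-0.12]],[-1,[0,0,0],[0,0,-0.25]],[-1,[0,0,0],[0,0,-0.38]],[-1,[0,0,0],[0,0,-0.51]],[-1,[0,0,0],[0,0,-0.64]],[-1,[0,0,0],[0,0,-0.77]],[-1,[0,0,0],[0,0,-0.9]],[-1,[0,0,0],[0,0,-0.9]]]';python3 -m inch '[[-1,[0,0,0],[0,0,-0.1]],[-1,[0,0,0],[0,0,-0.2]],[-1,[0,0,0],[0,0,-0.3]],[-1,[0,0,0],[0,0,-0.4]],[-1,[0,0,0],[0,0,-0.5]],[-1,[0,0,0],[0,0,-0.6]],[-1,[0,0,0],[0,0,-0.66]],[-1,[0,0,0],[0,0,-0.66]]]'; python3 - <<'E'
from h import *
s=get_state();x=Ro.from_rotvec(s['tcp_rot']).apply([1,0,0]);print(np.arctan2(x[1],x[0])%(2*np.pi),s['moment'],s['ft_force'])
E
```

```text
t: 18.55
ee_pos: [524.2, 319.5, 157.4]
tcp_rot: [-0.817, -3.031, 0.005]
ft_force: [-6.7, -4.8, 6.1]
finger_gap: 13.9
finger_force: 25.0
t: 19.22
ee_pos: [524.0, 318.7, 157.4]
tcp_rot: [-0.016, -3.137, 0.007]
ft_force: [-7.7, -7.7, 7.4]
finger_gap: 13.7
finger_force: 25.0
3.131624000963686 [-1.286508    1.40628987  0.00349314] [-7.69354985 -7.66838072  7.38494818]
```

```bash
python3 -m inch '[[-1,[0.002,-0.001,0],[0,0,-0.04]],[-1,[0.002,-0.001,0],[0,0,-0.08]],[-1,[0.002,-0.001,0],[0,0,-0.11]],[-1,[0.002,-0.001,0],[0,0,-0.11]],[-1,[0.002,-0.001,0],[0,0,-0.11]]]'; python3 - <<'E'
from h import *
s=get_state();x=Ro.from_rotvec(s['tcp_rot']).apply([1,0,0]);print(np.arctan2(x[1],x[0])%(2*np.pi),s['moment'],s['ft_force'])
E
python3 -m inch '[[-1,[0,0,0],[0,0,-0.05]],[-1,[0,0,0],[0,0,-0.05]],[-1,[0,0,0],[0,0,-0.05]]]'; python3 - <<'E'
from h import *
s=get_state();x=Ro.from_rotvec(s['tcp_rot']).apply([1,0,0]);print(np.arctan2(x[1],x[0])%(2*np.pi),s['moment'],s['ft_force'])
E
```

```text
t: 19.63
ee_pos: [523.9, 318.5, 157.4]
tcp_rot: [0.115, -3.137, 0.005]
ft_force: [-5.4, -6.5, 4.4]
finger_gap: 13.9
finger_force: 25.4
3.2147604746092293 [-0.98827288  0.79266862 -0.46520545] [-5.38432179 -6.54360448  4.38670227]
t: 19.88
ee_pos: [523.8, 318.5, 157.4]
tcp_rot: [0.176, -3.134, 0.005]
ft_force: [-5.5, -6.2, 3.5]
finger_gap: 14.3
finger_force: 26.3
3.2536027145735473 [-1.04595866  0.84422037 -0.58447914] [-5.51459104 -6.17497321  3.47747574]
```

The moment has risen to -0.5 N·m while the knob no longer follows (pads starting to twist on the bar), so it is at the stop. I open, rise and look.

```bash
python3 -m inch '[[0,[0,0,0],[0,0,0]],[0.5,[0,0,0],[0,0,0]],[0.8,[0,0,0],[0,0,0]],[0.8,[0,0,0],[0,0,0]],[0.8,[0,0,0],[0,0,0]],[0.8,[0,0,0],[0,0,0]]]' | tail -2; python3 -m inch '[[0.8,[0,0,-0.05],[0,0,0]],[0.8,[0,0,-0.12],[0,0,0]],[0.8,[0,0,-0.19],[0,0,0]],[0.8,[-0.08,0,-0.26],[0,0,0]],[0.8,[-0.12,0,-0.3],[0,0,0]],[0.8,[-0.12,0,-0.3],[0,0,0]],[0.8,[-0.12,0,-0.3],[0,0,0]]]'; python3 - <<'E'
from h import *
s=get_state();im=get_image('wrist');C=cam('wrist',s);S=get_image('scene');D=get_image('side')
json.dump({k:np.array(s[k]).tolist() for k in('ee_pos','tcp_rot','q')},open('k2.json','w'))
u=proj(C,[[526,320,164]])[0];x,y=(u-[50,50]).astype(int);x,y=np.clip(x,0,540),np.clip(y,0,380);print(x,y)
a=crop(im,x,y,100,100,4);b=crop(S,290,180,100,100,4);d=cv2.resize(D,(400,300));e=cv2.resize(S,(400,300))
cv2.imwrite('pics/fin.png',np.hstack([np.vstack([a,np.zeros((100,400,3),np.uint8)])[:500],np.vstack([b,np.zeros((100,400,3),np.uint8)])]))
cv2.imwrite('pics/fin.png',np.vstack([np.hstack([cv2.resize(a,(400,300)) if 0 else a[50:350],b[50:350]]),np.hstack([d,e])]))
E
```

```text
finger_gap: 51.1
finger_force: 0.0
t: 20.97
ee_pos: [585.6, 326.9, 309.1]
tcp_rot: [-0.177, 3.133, 0.002]
ft_force: [-0.8, 0.5, 0.0]
finger_gap: 85.1
finger_force: 0.0
265 103
```

View pics/fin.png

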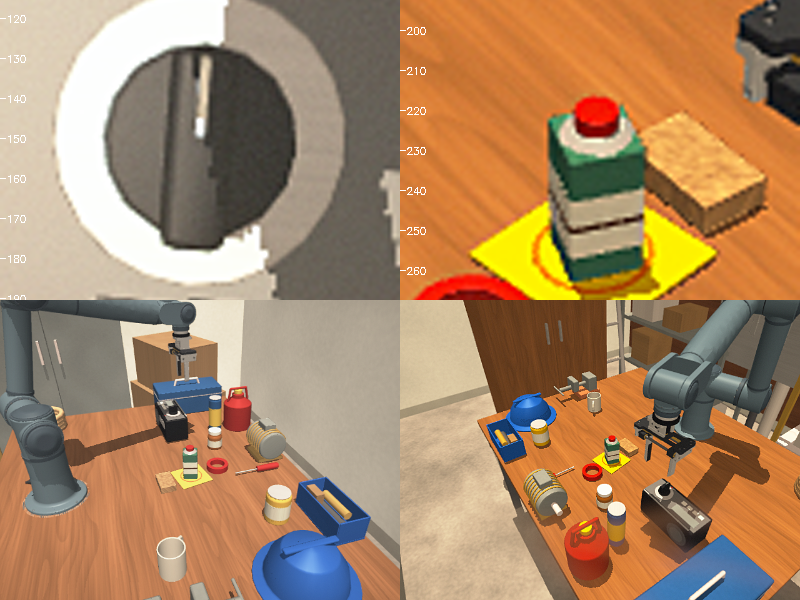

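Knob view: white line from (316.2,129.8) to (314.8,149.2), pointing up to the -x side. The tin stands upright on the mat and the bystanders are unmoved. I check the knob's angle against the dot, again with the wrist camera.

```bash
python3 - <<'E'
from h import *
C=cam('wrist',json.load(open('k2.json')))
A=atz(C,(314.8,149.2),164);B=atz(C,(316.2,129.8),164);w=B-A;print(A,B,'bar',np.arctan2(w[1],w[0])%(2*np.pi))
im=get_image('wrist');m=cv2.inRange(cv2.cvtColor(im,cv2.COLOR_BGR2HSV),(0,150,60),(8,255,255))|cv2.inRange(cv2.cvtColor(im,cv2.COLOR_BGR2HSV),(172,150,60),(180,255,255))
for st,ce in list(zip(*cv2.connectedComponentsWithStats(m)[2:4]))[1:]:
    if 15<st[4]<400: print(st[4],ce.round(1),atz(C,ce,120).round(1))
E
```

```text
[522.81403273 318.66081275 164.        ] [507.37680254 318.03220795 164.        ] bar 3.182290220762297
37 [318.7 108.8] [488.5 318.1 120. ]
300 [ 13.2 306.9] [728.8   5.6 120. ]
276 [327.8 356.4] [745.2 358.3 120. ]
22 [257.5 360.1] [759.2 281.4 120. ]
```

```bash
python3 -c "from bench import *;print(job_done())"
```

```text
the job is handed in; nothing more can be done
None
```

I held the tin cap-down for 2 s and stood it upright on the mat, about 4 mm from the centre. I then let go and turned the volume knob anticlockwise to its stop; nothing else on the bench looked moved, and I handed the job in at about 21 s.

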